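# Move the clamp to the other swing-out hook and fold the emptied hook away

## Robot

A 6-joint arm with a two-finger parallel gripper is mounted at the origin on a cart in front of the work surface, level with it; the furniture and walls round the work are solid. World frame = base frame: x ahead of the robot, y to its left, z up, the work surface at z = 0. Lengths are in m, angles in rad, forces in N, time in s.
With the tool pointing down it reaches from about 0.325 to 0.9 m from the base axis. Payload 3.5 kg.
Tool frame: the origin (TCP) lies midway between the tips of the shut fingers; the grasp point (between the pads) lies 19 mm behind it; z points along the fingers, y is the line along which they close (so a half turn about z gives the same grasp; the last joint's range is limited). The gripper opens to 85 mm and grips with 20 to 120 N. Pads are 22 mm wide; open, the fingers measure 114 mm over their backs; the gripper's body (76 mm by 85 mm) begins 54 mm behind the grasp point. The pads swing forward as they close: fully open they stand 13 mm farther back than shut.
Start: joints at [-1.205, 0.276, -0.026, 1.268, 0, 1.467], TCP at [0.282, -0.558, 0.231] pointing down, gripper open.
Joint ranges: [-3.12, 3.12], [-0.85, 1.88], [-1.08, 1.24], [-1.95, 2.15], [-1.57, 1.53], [-3.14, 3.14]. Speed limits (rad/s): [2.57, 2.57, 3.14, 3.14, 3.14, 3.14].

## Interface

Orientations are given as a unit quaternion [w, x, y, z].
In Python, from rig import bot, read_camera, finish_job gives the robot as it stands.
- The arm moves only by the tool jog_arm, never from a script. Its argument "steps" is a list of rows, each an object with "travel": the shift along the world's x, y, z in units of 25 mm (1.0 is 25 mm), a list of three; "yaw": the turn about the world's z in units of 6 degrees (1.0 is 6 degrees). A call has 1 to 5 rows; each row is the pose to reach, as a shift and turn from the pose commanded when the call began; what a row does not reach only later rows make up. A row lasts 1/10 s, in which the tool goes at most 50 mm and 8.59 degrees, less where a joint would pass 70% of its speed; a pose out of reach is approached as far as the arm can. A call with a gripper value outside its range is refused whole. "gripper" is the finger opening in mm, from 0 to 85.4, set as the call begins (left out, the last holds). The fingers move at their own pace and stop on an object; "grip_force" is the grip in N (left out, the last holds). Time passes only in rows, so rows that repeat a pose let the fingers close. It gives the time, the measured TCP pose, the force, the opening and the grip force at its end, in the units of the state.
- bot.get_obs(): the state, without advancing time (a new reading comes with each control period).
- read_camera(name): name is "scene" or "side" or "wrist"; returns a dict with "pixels" (384x512x3 uint8, red, green, blue), "fovy" (degrees; the focal length in pixels is half the picture's height over the tangent of half this angle, whatever the lens; pixels are square), "cx", "cy" (the principal point, pixels), "R" (3x3) and "t" (3): a world point X has camera coordinates R X + t. Camera axes: x right, y down, z forward; pixel columns grow to the right and rows downward; lengths in m; the calibration is good to about 2 mm. A picture is of the moment at which its call begins. There is no depth.
- finish_job(): hands the job in; it is judged then, once.
The state is a dict: "time": time; "qpos": joint angles; "joint_vel": joint speeds; "tau": joint torques, N m; "tool_pos": TCP position; "eef_rot": TCP orientation; "ft_force": force on the tool from outside, world axes, zero at the start; "torque": the same for the moment, N m; "finger_gap": opening from 0.0 (shut) to 1.0 (fully open); "grip_force": force on a finger pad.
Only numpy, scipy, OpenCV 4.12 (cv2) and the standard library are available. Lean on these libraries where they do the work, as an engineer would, in place of code of your own. Each camera call takes 0.05 s, during which the arm holds its last target. There are 200 camera calls.

## Task

Of the two small wooden stands with swinging hook arms, one carries a C-clamp, which is to hang on the other stand instead. Swing the other stand's folded hook arm fully out, take the clamp off the arm it hangs on and hang it on the arm you swung out, by the back of its frame just as it hangs now; then fold the emptied arm flat against its board. Keep the clamp up off the bench, and leave the other things on the bench where they are.

Things in the scene. Friction and masses are not known exactly. Their poses are not given: they have to be found in the camera images.
- stand_1: Stand 1 (carries the clamp at the start): pale upright board (90 mm wide, 18 thick, top 220 above the bench) on a wooden foot 110 x 110 x 14 mm, fixed to the bench; place and yaw vary; either stand may be the left one. Origin on the bench under the middle of the board's front face; x through the board away from the robot (foot from -15 to 95 mm), y left along the board, z up.
- hook_1 (a joint): Hook arm of stand 1: dark steel bar 12 mm wide and tall, 120 mm long from its vertical hinge pin. 0 = folded flat along the board's front, pointing to the stand's +y, its outer 45 mm past the board's edge with free air behind. 1.571 = straight out to the robot (end stop). Opens counter-clockwise from above; a friction hinge (0.18 N m) holds it at any angle. Starts straight out.
- hook_1_hinge (a point): On the hinge axis of hook 1 at the height of the bar's top face (190 mm above the bench), 16 mm in front of the board's face, 30 mm to the stand's -y side. y axis along the bar away from the hinge, turning with the arm; z up. The bar's end (the last 10 mm of 120) is turned up, 18 mm above its top face.
- hook_1_seat (a point): On the top face of the bar of hook 1, 65 mm from the hinge axis: where the clamp's back sits. y axis along the bar away from the hinge, z up; turns with the arm.
- stand_2: Stand 2 (empty at the start): pale upright board (90 mm wide, 18 thick, top 220 above the bench) on a wooden foot 110 x 110 x 14 mm, fixed to the bench; place and yaw vary; either stand may be the left one. Origin on the bench under the middle of the board's front face; x through the board away from the robot (foot from -15 to 95 mm), y left along the board, z up.
- hook_2 (a joint): Hook arm of stand 2: dark steel bar 12 mm wide and tall, 120 mm long from its vertical hinge pin. 0 = folded flat along the board's front, pointing to the stand's +y, its outer 45 mm past the board's edge with free air behind. 1.571 = straight out to the robot (end stop). Opens counter-clockwise from above; a friction hinge (0.18 N m) holds it at any angle. Starts folded, 0 to 0.25.
- hook_2_hinge (a point): On the hinge axis of hook 2 at the height of the bar's top face (190 mm above the bench), 16 mm in front of the board's face, 30 mm to the stand's -y side. y axis along the bar away from the hinge, turning with the arm; z up. The bar's end (the last 10 mm of 120) is turned up, 18 mm above its top face.
- hook_2_seat (a point): On the top face of the bar of hook 2, 65 mm from the hinge axis: where the clamp's back sits. y axis along the bar away from the hinge, z up; turns with the arm.
- c_clamp: Small black C-clamp 118 x 116 x 22 mm, 0.4 to 0.73 kg, hung on hook 1. Own axes, mm: z thickness (0 to 22, origin on one flat side), x along its back, y from back to open side. Back: bar y -58 to -46, between legs x -59 to -47 and 8 to 20 (y to 30); screw along x -16 to 59 at y 23, 13 thick. Window: x -47 to 8, y -46 to 16. Hangs y down, x square to the arm, z along it to the arm's end.
- clamp_back (a point): On the clamp: underside of its back, over its centre of mass (clamp x -13, y -46, z 11 mm), axes as the clamp's. When hung it lies on the arm's seat; the back's top is 12 mm above it. The back can be pinched from above across its 22 mm thickness, beside the arm.
- masking_tape: Bystander: roll of masking tape 105 mm across, 25 mm tall, lying on the bench; origin under its centre. Leave it.
- tape_measure: Bystander: yellow tape measure 41 x 86 x 66 mm standing on the bench; origin under its centre. Leave it.
- wood_block_2: Bystander: wood offcut 50 x 70 x 22 mm; origin under its centre. Leave it.
- sanding_block: Bystander: sanding block 59 x 101 x 31 mm; origin under its centre. Leave it.
Not all that is in view belongs to the job. Of the things that look like the c_clamp, the larger one is meant.

How it is judged:
By the outcome, as a careful person would: the job done as asked, in the order asked, and still so for the second after the job is handed in, with the robot touching nothing.
It also fails if it takes over 72 s, if anything falls off the work surface, if the arm or the gripper's body presses on something with over 40 N, if the wrist force passes 120 N, or if a joint passes its speed limit or range.

## Working session

There is one attempt and no reset: what is moved stays moved. The work goes in short steps, Python scripts to look and compute and a tool call to move; the robot and the scene stay as the last step left them, time stands still between calls to the robot, and variables do not carry over. Pictures are saved under pics/ and viewed, at most 10 in all, crops included, and the job is handed in when it is done.

Besides the shell and the picture viewer there is one more tool, called after ">>>" as a command line: name --argument value ..., lists and objects as JSON in quotes. jog_arm: Moves the arm, as the interface text tells. Its arguments: {"type":"object","properties":{"steps":{"type":"array","items":{"type":"object","properties":{"travel":{"type":"array","items":{"type":"number"}},"yaw":{"type":"number"}}}},"gripper":{"type":"number"},"grip_force":{"type":"number"}},"required":["steps"]}

```bash
mkdir -p pics
python3 - <<'E'
from rig import bot, read_camera
import cv2,numpy as np,pickle
d={}
for n in ("scene","side"):
    c=read_camera(n); d[n]=c
    cv2.imwrite(f"pics/{n}0.png",cv2.resize(c["pixels"][:,:,::-1],(800,600),interpolation=cv2.INTER_CUBIC))
    print(n,c["fovy"],c["cx"],c["cy"],np.round(-np.array(c["R"]).T@c["t"],3),np.round(c["R"],3).tolist())
pickle.dump(d,open("c0.pkl","wb"))
print(bot.get_obs())
E
```

```text
scene 42.06983181829921 253.164548716435 193.72020175580937 [-0.65  -1.08   0.978] [[0.641, -0.767, -0.003], [-0.367, -0.303, -0.88], [0.674, 0.565, -0.476]]
side 54.02104077986969 255.41845686122159 187.03570100010978 [ 0.383 -1.012  0.5  ] [[0.983, -0.181, -0.015], [-0.08, -0.356, -0.931], [0.164, 0.917, -0.365]]
{'time': 0.1, 'qpos': array([-1.20541668e+00,  2.77052976e-01, -2.77087665e-02,  1.26801103e+00,
        2.52295188e-07,  1.46739420e+00]), 'joint_vel': array([-0.00148182, -0.00066822,  0.00267156,  0.00080281, -0.00209613,
        0.00078433]), 'tau': array([ 3.41554041e-04, -4.46706247e+01,  2.96129054e+01,  8.42530309e-03,
       -8.32682872e-05, -8.16971408e-06]), 'tool_pos': array([ 0.28211672, -0.55693097,  0.23029046]), 'eef_rot': array([-9.79775545e-04,  9.72655515e-01,  2.32250453e-01, -1.28951439e-04]), 'ft_force': array([-0.41037124,  0.4833599 ,  0.03528994]), 'torque': array([ 0.05611516, -0.02730458, -0.0459565 ]), 'grip_force': 0.0, 'finger_gap': 1.0000613785458197}
```

View pics/scene0.png

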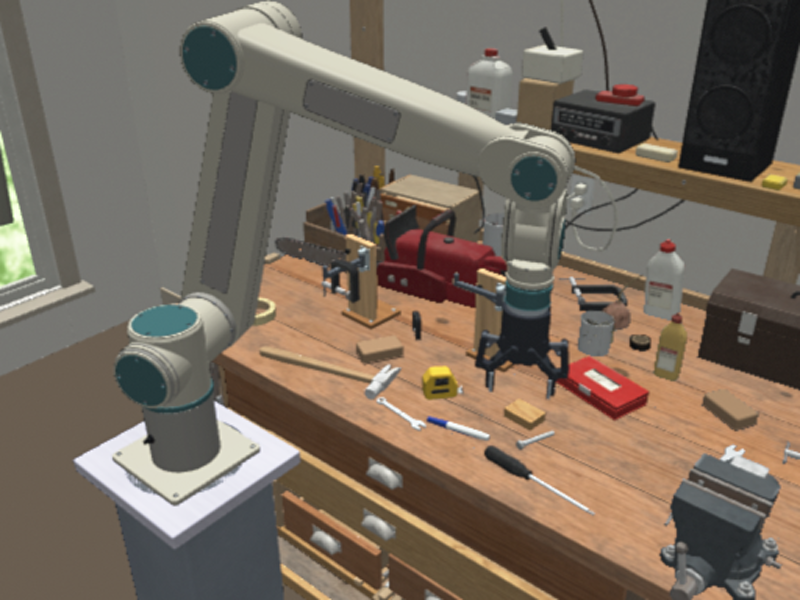

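View pics/side0.png

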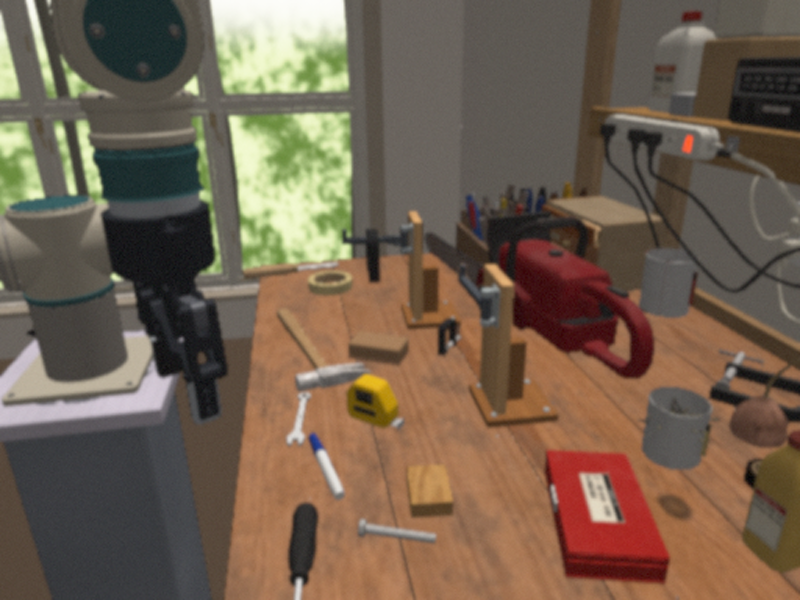

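In the scene view stand 1 with its hung clamp is at (355,275) and stand 2 at (490,310). In the side view they are at (418,265) and (497,340).

Things that could be taken for the clamp, in side-view pixels:
- The black clamp hung on hook 1 at (373,255).
- A small clamp standing on the bench at (448,335).
- A dark clamp-like thing at far right (750,380).

I choose the hung one and will check it in a close crop.

Run:
```python
import cv2,numpy as np,pickle
d=pickle.load(open("c0.pkl","rb"))
out=np.zeros((600,800,3),np.uint8)
# each crop 400x300, scale
for k,(n,x,y,w) in enumerate([("side",212,125,100),("side",280,160,133),("scene",170,140,100),("scene",280,165,100)]):
    h=w*3//4+ (1 if w==133 else 0)
    c=d[n]["pixels"][y:y+h,x:x+w,::-1]
    out[(k//2)*300:(k//2)*300+300,(k%2)*400:(k%2)*400+400]=cv2.resize(c,(400,300),interpolation=cv2.INTER_CUBIC)
cv2.imwrite("pics/crop1.png",out)
```

```text
(no output)
```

View pics/crop1.png

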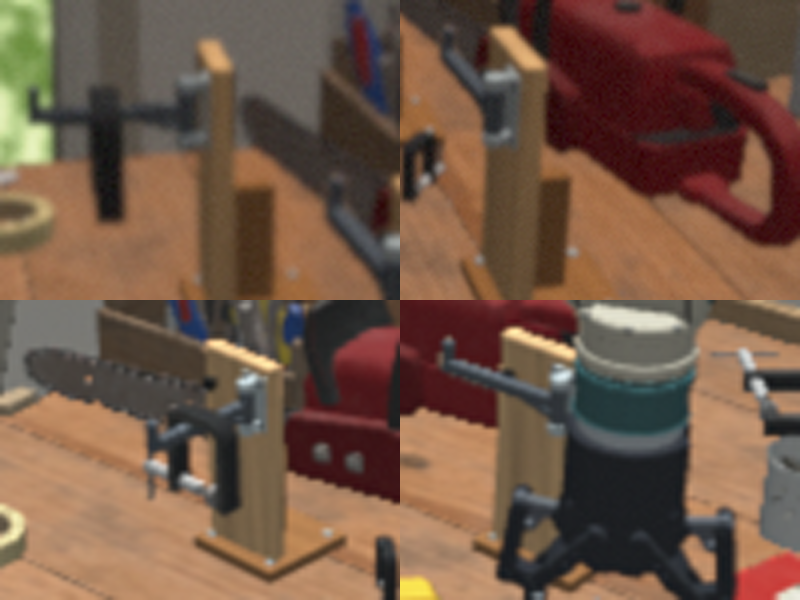

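The crop confirms the choice: the hung clamp is a black frame with a bright screw at crop (195,455), and its back rests over hook 1. Stand 2's arm is folded with its upturned tip at (447,345). Next I cast rays from the board corners, foot corners and arm tips.

```bash
cat > h.py <<'E'
import numpy as np,pickle,cv2
def ray(c,u,v):
    f=192/np.tan(np.radians(c["fovy"])/2); R=np.array(c["R"])
    return -R.T@np.array(c["t"]), R.T@np.array([(u-c["cx"])/f,(v-c["cy"])/f,1])
def onz(c,u,v,z):
    o,d=ray(c,u,v); return np.round(o+d*(z-o[2])/d[2],4)
def tri(c1,p1,c2,p2):
    o,d=ray(c1,*p1); q,e=ray(c2,*p2)
    s=np.linalg.lstsq(np.c_[d,-e],q-o,rcond=None)[0]
    a,b=o+d*s[0],q+e*s[1]; return np.round((a+b)/2,4),round(float(np.linalg.norm(a-b)),4)
def proj(c,X):
    f=192/np.tan(np.radians(c["fovy"])/2); p=np.array(c["R"])@X+c["t"]; return np.array([c["cx"]+f*p[0]/p[2],c["cy"]+f*p[1]/p[2]])
E
python3 - <<'E'
from h import *
d=pickle.load(open("c0.pkl","rb")); S,C=d["side"],d["scene"]
print("st1 tri FL",tri(S,(261.5,135.5),C,(221.75,150.75)),"FR",tri(S,(264.5,143),C,(238.75,158)),"tip",tri(S,(220.2,147.5),C,(208,171.25)))
print("st1 z side",onz(S,261.5,135.5,.22),onz(S,264.5,143,.22),onz(S,270.5,142.5,.22),"scene",onz(C,221.75,150.75,.22),onz(C,238.75,158,.22))
print(" foot scene FL FR BR",*[onz(C,*p,.014) for p in((218.75,200.5),(237,209.5),(256.25,200))])
print("st2 tri FL",tri(S,(309.9,171),C,(306.25,173)),"tip",tri(S,(295.6,172.6),C,(291.75,175.5)))
print("st2 z side FL FR BR",onz(S,309.9,171,.22),onz(S,318.2,183.3,.22),onz(S,328.9,182.3,.22),"scene FL",onz(C,306.25,173,.22))
print(" foot side FL FR BR",*[onz(S,*p,.014) for p in((300.8,247.7),(318.7,270.7),(355.8,265.6))])
print("tips at z.208",onz(S,220.2,147.5,.208),onz(C,208,171.25,.208),onz(S,295.6,172.6,.208),onz(C,291.75,175.5,.208))
E
```

```text
st1 tri FL (array([0.6101, 0.1316, 0.2192]), 0.0025) FR (array([0.6001, 0.0369, 0.2198]), 0.0026) tip (array([0.4726, 0.0705, 0.2043]), 0.0002)
st1 z side [0.608  0.1235 0.22  ] [0.5985 0.0315 0.22  ] [0.6166 0.033  0.22  ] scene [0.6112 0.1323 0.22  ] [0.6021 0.0384 0.22  ]
 foot scene FL FR BR [0.5856 0.134  0.014 ] [0.5786 0.0314 0.014 ] [0.6834 0.0221 0.014 ]
st2 tri FL (array([ 0.6524, -0.2267,  0.2191]), 0.0053) tip (array([ 0.6324, -0.1803,  0.2017]), 0.0068)
st2 z side FL FR BR [ 0.6483 -0.2362  0.22  ] [ 0.6405 -0.315   0.22  ] [ 0.6642 -0.3143  0.22  ] scene FL [ 0.6561 -0.2245  0.22  ]
 foot side FL FR BR [ 0.6369 -0.2235  0.014 ] [ 0.647  -0.3283  0.014 ] [ 0.7368 -0.326   0.014 ]
tips at z.208 [0.4714 0.0565 0.208 ] [0.4674 0.0651 0.208 ] [ 0.6235 -0.2066  0.208 ] [ 0.6284 -0.1834  0.208 ]
```

>>> jog_arm --steps '[{"travel":[0.3,0.5,1.8],"yaw":1.4},{"travel":[1,1.5,3.2],"yaw":2.8},{"travel":[2,3,4],"yaw":4.2},{"travel":[3,4.5,4.4],"yaw":5.6},{"travel":[4,6,4.4],"yaw":7}]'

```text
time: 0.6
tool_pos: [0.3835, -0.407, 0.3434]
eef_rot: [0.002, 0.823, 0.568, 0.0]
ft_force: [0.8, 0.8, -0.7]
finger_gap: 1.002
grip_force: 0.0
```

>>> jog_arm --steps '[{"travel":[1,1.4,0],"yaw":1},{"travel":[2,2.8,0],"yaw":2},{"travel":[3,4.2,0],"yaw":3},{"travel":[4,5.6,0],"yaw":3.5},{"travel":[5,7,0],"yaw":3.5}]'

```text
time: 1.1
tool_pos: [0.5079, -0.2308, 0.3408]
eef_rot: [-0.0, 0.708, 0.707, -0.0]
ft_force: [-0.0, -0.8, -0.5]
finger_gap: 0.997
grip_force: 0.0
```

Run:
```python
from rig import bot, read_camera
import cv2,numpy as np,pickle
d={}
out=np.zeros((600,800,3),np.uint8)
for n in ("wrist","scene","side"):
    d[n]=read_camera(n)
c=d["wrist"]; print(c["fovy"],c["cx"],c["cy"],np.round(-np.array(c["R"]).T@c["t"],3),np.round(c["R"],3).tolist())
pickle.dump(d,open("c1.pkl","wb"))
cv2.imwrite("pics/w1.png",cv2.resize(c["pixels"][:,:,::-1],(800,600),interpolation=cv2.INTER_CUBIC))
o=bot.get_obs();print(o["tool_pos"],o["eef_rot"],o["time"])
```

```text
67.00401893136805 258.18594842102243 197.47438096629995 [ 0.508 -0.149  0.482] [[1.0, -0.001, -0.0], [-0.001, -0.946, 0.323], [-0.001, -0.323, -0.946]]
[ 0.50813722 -0.23040715  0.34069736] [-5.82829529e-04  7.06447237e-01  7.07765455e-01 -1.51246848e-04] 1.25
```

View pics/w1.png

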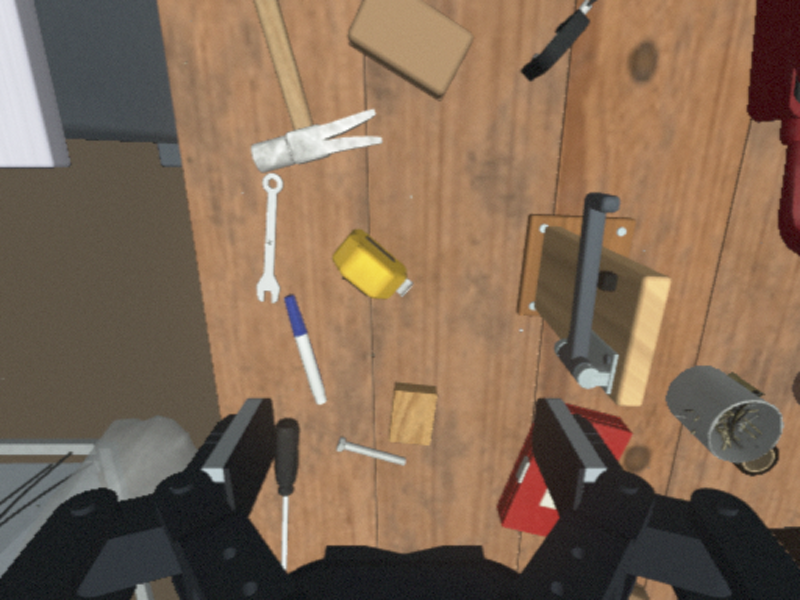

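The wrist view shows stand 2 from above, with the board top from (645,275) to (628,400), hook 2's tip at (603,200) and its hinge pin near (590,375). The space around the arm is free.

Run:
```python
from h import *
d=pickle.load(open("c1.pkl","rb")); W=d["wrist"]
k=lambda u,v,z:onz(W,u/1.5625,v/1.5625,z)
print("FL FR BR BL",k(641,271,.22),k(613,402,.22),k(641,405,.22),k(669,279,.22))
print("tip",k(603,202,.208),"bar mid r?",k(585,300,.19),"hinge pin",k(592,373,.19))
print("foot FL,FR,BL",k(529,215,.014),k(519,316,.014),k(634,219,.014))
x,y,w,h=360,115,80,150
cv2.imwrite("pics/crop2.png",cv2.resize(W["pixels"][y:y+h,x:x+w,::-1],(w*4,h*4),interpolation=cv2.INTER_CUBIC))
```

```text
FL FR BR BL [ 0.6495 -0.2154  0.22  ] [ 0.646 -0.304  0.22 ] [ 0.6648 -0.3063  0.22  ] [ 0.6671 -0.2203  0.22  ]
tip [ 0.6264 -0.1764  0.208 ] bar mid r? [ 0.6311 -0.2431  0.19  ] hinge pin [ 0.6432 -0.2981  0.19  ]
foot FL,FR,BL [ 0.6362 -0.2085  0.014 ] [ 0.6349 -0.318   0.014 ] [ 0.744  -0.2126  0.014 ]
```

View pics/crop2.png

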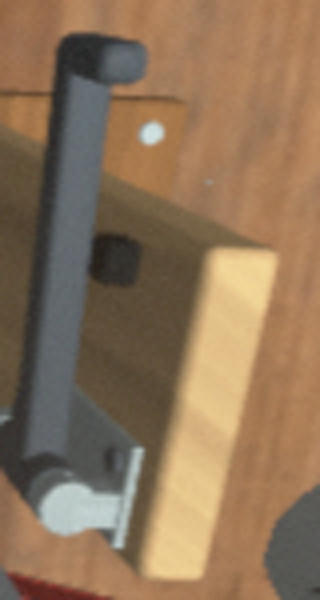

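>>> jog_arm --steps '[{"travel":[1.6,0.5,0],"yaw":0.1},{"travel":[3.2,1,0],"yaw":0.3},{"travel":[4.84,1.38,0],"yaw":0.3},{"travel":[4.84,1.38,-1],"yaw":0.3},{"travel":[4.84,1.38,-2.5],"yaw":0.3}]' --gripper 36

```text
time: 1.75
tool_pos: [0.6308, -0.1997, 0.2801]
eef_rot: [0.003, 0.697, 0.717, 0.001]
ft_force: [0.3, -0.4, 0.0]
finger_gap: 0.419
grip_force: 0.0
```

>>> jog_arm --steps '[{"travel":[0,0,-1],"yaw":0},{"travel":[0,0,-2.2],"yaw":0},{"travel":[0,0,-3.4],"yaw":0},{"travel":[0,0,-4.5],"yaw":0},{"travel":[0,0,-4.5],"yaw":0}]'

```text
time: 2.25
tool_pos: [0.6241, -0.1979, 0.1608]
eef_rot: [-0.005, 0.697, 0.717, -0.002]
ft_force: [-0.4, -0.2, -0.6]
finger_gap: 0.423
grip_force: 0.0
```

Run:
```python
from rig import bot, read_camera
import cv2,numpy as np
a=read_camera("wrist")["pixels"][:,:,::-1];b=read_camera("side")["pixels"][130:290,250:410,::-1]
out=np.hstack([cv2.resize(a,(400,300)),cv2.resize(b,(300,300),interpolation=cv2.INTER_CUBIC)])
cv2.imwrite("pics/s2.png",out); o=bot.get_obs();print(o["tool_pos"],o["ft_force"],o["finger_gap"])
```

```text
[ 0.62750791 -0.19889836  0.16595364] [-0.12495787 -0.07971514 -0.01032761] 0.41938019455552034
```

View pics/s2.png

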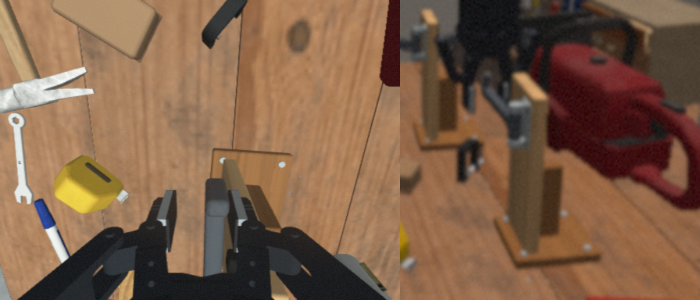

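The open fingers straddle bar 2 just inside its tip: in the left panel the bar is at (215,235), between fingers at (170,220) and (237,220). Next I compute the arc.

```bash
cat > arc.py <<'E'
import numpy as np,sys
# hx hy r a0 a1 n lead : rows of 5, units 25mm/6deg relative to start of each call (start pose = previous row, no lead at start)
hx,hy,r,a0,a1,n,lead=map(float,sys.argv[1:8]); n=int(n)
A=np.linspace(a0,a1,n+1); P=[np.array([hx-r*np.sin(a),hy+r*np.cos(a)])+(0 if i==0 else lead)*np.array([-np.cos(a),-np.sin(a)]) for i,a in enumerate(A)]
for s in range(0,n,5):
    for i in range(s+1,min(s+6,n+1)): print(np.round((P[i]-P[s])/.025,2),round(np.degrees(A[i]-A[s])/6,2))
    print(np.round(P[min(s+5,n)],4))
E
python3 arc.py .632 -.2916 .096 .03 1.546 15 .004
```

```text
[-0.55 -0.05] 0.97
[-0.92 -0.14] 1.93
[-1.29 -0.26] 2.9
[-1.65 -0.42] 3.86
[-1.98 -0.62] 4.83
[ 0.5796 -0.2111]
[-0.31 -0.23] 0.97
[-0.6  -0.49] 1.93
[-0.87 -0.77] 2.9
[-1.1  -1.08] 3.86
[-1.3  -1.42] 4.83
[ 0.5472 -0.2465]
[-0.16 -0.35] 0.97
[-0.29 -0.72] 1.93
[-0.38 -1.1 ] 2.9
[-0.44 -1.48] 3.86
[-0.45 -1.87] 4.83
[ 0.5359 -0.2932]
```

>>> jog_arm --steps '[{"travel":[0,0,0],"yaw":0},{"travel":[-0.4,-0.03,0],"yaw":0.5},{"travel":[-0.92,-0.14,0],"yaw":1.9},{"travel":[-1.45,-0.34,0],"yaw":3.3},{"travel":[-1.98,-0.62,0],"yaw":4.8}]' --gripper 20

```text
time: 2.85
tool_pos: [0.5811, -0.2143, 0.1691]
eef_rot: [0.003, 0.497, 0.868, 0.001]
ft_force: [2.7, -0.6, 0.0]
finger_gap: 0.233
grip_force: 1.2
```

>>> jog_arm --steps '[{"travel":[-0.31,-0.23,0],"yaw":1},{"travel":[-0.6,-0.49,0],"yaw":1.9},{"travel":[-0.87,-0.77,0],"yaw":2.9},{"travel":[-1.1,-1.08,0],"yaw":3.9},{"travel":[-1.3,-1.42,0],"yaw":4.8}]'

```text
time: 3.35
tool_pos: [0.5487, -0.25, 0.1693]
eef_rot: [0.003, 0.266, 0.964, 0.0]
ft_force: [3.0, 2.0, -0.4]
finger_gap: 0.23
grip_force: 1.2
```

>>> jog_arm --steps '[{"travel":[-0.16,-0.35,0],"yaw":1},{"travel":[-0.29,-0.72,0],"yaw":1.9},{"travel":[-0.38,-1.1,0],"yaw":2.9},{"travel":[-0.44,-1.48,0],"yaw":3.9},{"travel":[-0.45,-1.75,0],"yaw":4.8}]'

```text
time: 3.85
tool_pos: [0.5376, -0.2915, 0.1691]
eef_rot: [0.004, 0.018, 1.0, 0.002]
ft_force: [6.3, 16.5, 4.9]
finger_gap: 0.237
grip_force: 8.4
```

>>> jog_arm --steps '[{"travel":[0,-0.12,0],"yaw":0},{"travel":[0,-0.2,0],"yaw":0},{"travel":[0,-0.2,0],"yaw":0}]'

```text
time: 4.15
tool_pos: [0.5376, -0.2914, 0.169]
eef_rot: [0.004, 0.019, 1.0, 0.007]
ft_force: [4.0, 17.5, 5.4]
finger_gap: 0.237
grip_force: 9.0
```

Hook 2 has met its end stop, with about 17 N on the tool. I back off, open and rise, then go to a viewing spot near stand 1.

>>> jog_arm --steps '[{"travel":[0,0.25,0],"yaw":0},{"travel":[0,0.25,0],"yaw":0},{"travel":[0,0.25,1.2],"yaw":0},{"travel":[0,0.25,3],"yaw":0},{"travel":[0,0.25,5],"yaw":0}]' --gripper 36

```text
time: 4.65
tool_pos: [0.5343, -0.292, 0.2923]
eef_rot: [-0.001, 0.021, 1.0, -0.0]
ft_force: [1.0, -0.6, 0.9]
finger_gap: 0.424
grip_force: 0.0
```

>>> jog_arm --steps '[{"travel":[-0.7,2,1],"yaw":-1.4},{"travel":[-1.4,4,2],"yaw":-2.8},{"travel":[-2.1,6,2],"yaw":-4.2},{"travel":[-2.8,8,2],"yaw":-5.6},{"travel":[-3.4,9.5,2],"yaw":-7}]' --gripper 60

```text
time: 5.15
tool_pos: [0.4553, -0.0669, 0.3431]
eef_rot: [0.002, 0.378, 0.926, -0.0]
ft_force: [0.9, 0.7, -0.0]
finger_gap: 0.699
grip_force: 0.0
```

>>> jog_arm --steps '[{"travel":[0,0.4,0],"yaw":-1.4},{"travel":[0,0.7,0],"yaw":-2.8},{"travel":[0,1,0],"yaw":-4.2},{"travel":[0,1,0],"yaw":-5.6},{"travel":[0,1,0],"yaw":-7}]'

```text
time: 5.65
tool_pos: [0.4559, -0.0431, 0.3425]
eef_rot: [0.001, 0.684, 0.729, 0.0]
ft_force: [0.3, -0.1, 0.1]
finger_gap: 0.706
grip_force: 0.0
```

Run:
```python
from rig import bot, read_camera
import cv2,numpy as np,pickle
d={n:read_camera(n) for n in ("wrist","scene","side")}
pickle.dump(d,open("c2.pkl","wb"))
c=d["wrist"]
cv2.imwrite("pics/w3.png",cv2.resize(c["pixels"][:,:,::-1],(800,600),interpolation=cv2.INTER_CUBIC))
o=bot.get_obs();print(o["tool_pos"],o["eef_rot"],o["time"],o["ft_force"],np.round(-np.array(c["R"]).T@c["t"],3))
```

```text
[ 0.45579576 -0.04313551  0.34219765] [1.06652910e-03 6.81021683e-01 7.32262416e-01 2.91057669e-04] 5.8 [-0.51574558  0.40220199  0.52882376] [0.45  0.039 0.484]
```

View pics/w3.png

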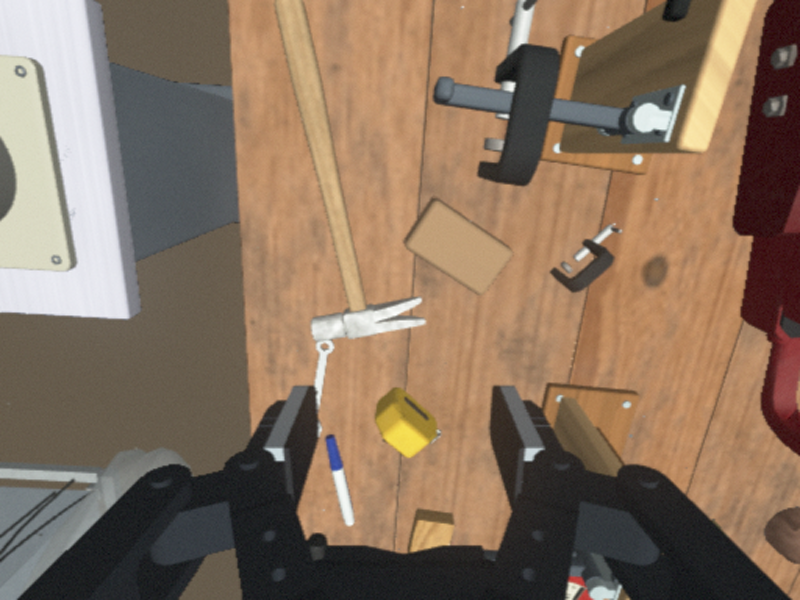

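The wrist view shows the clamp's back from (540,48) to (518,182), crossed by arm 1, whose tip is at (445,90) and hinge pin at (650,120). The small look-alike clamp at (590,260) is clear of it.

Run:
```python
from h import *
d=pickle.load(open("c2.pkl","rb")); W=d["wrist"]
k=lambda u,v,z:onz(W,u/1.5625,v/1.5625,z)
print("tip",k(443,88,.208),"bar",k(485,98,.19),k(580,112,.19),"pin",k(651,119,.19),k(651,119,.2))
print("boardFR BR",k(683,150,.22),k(708,152,.22),"foot FR",k(546,160,.014),k(642,172,.014))
print("clamp top +end L/R, -end L/R",k(527,48,.202),k(558,48,.202),k(507,180,.202),k(532,184,.202))
p=proj(W,np.array([.5188,.060,.202]))*1.5625;print("pred seat top px",p)
S=d["side"]; C=d["scene"]
g=cv2.resize(S["pixels"][150:260,240:350,::-1],(500,500),interpolation=cv2.INTER_CUBIC)
g2=cv2.resize(W["pixels"][20:130,290:400,::-1],(300,300),interpolation=cv2.INTER_CUBIC)
o=np.zeros((500,800,3),np.uint8);o[:,:500]=g;o[:300,500:]=g2
cv2.imwrite("pics/c3.png",o)
```

```text
tip [0.4707 0.0738 0.208 ] bar [0.4973 0.0724 0.19  ] [0.555  0.0685 0.19  ] pin [0.5983 0.0674 0.19  ] [0.5933 0.0664 0.2   ]
boardFR BR [0.6046 0.0501 0.22  ] [0.6187 0.0499 0.22  ] foot FR [0.5924 0.041  0.014 ] [0.6897 0.0359 0.014 ]
clamp top +end L/R, -end L/R [0.5154 0.0974 0.202 ] [0.5324 0.0985 0.202 ] [0.5141 0.0273 0.202 ] [0.5295 0.0259 0.202 ]
pred seat top px [522.92959011 121.72931555]
```

View pics/c3.png

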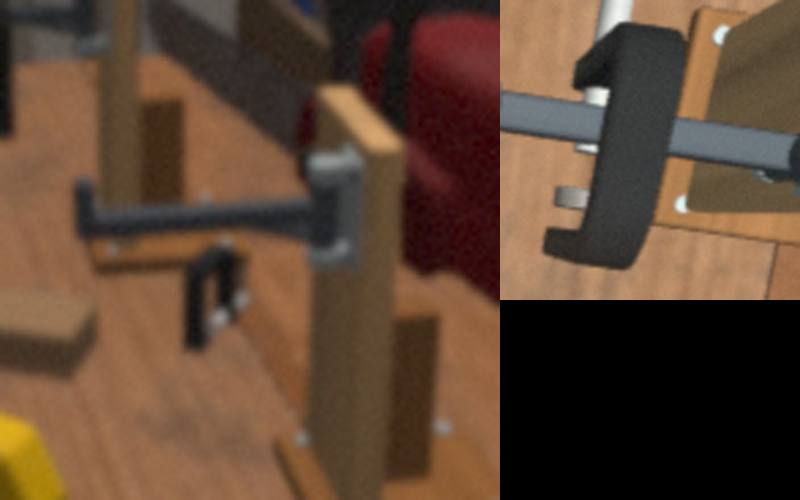

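>>> jog_arm --steps '[{"travel":[0.9,1.2,0],"yaw":-0.4},{"travel":[1.8,2.4,0],"yaw":-0.9},{"travel":[2.61,3.47,0],"yaw":-1.35},{"travel":[2.61,3.47,-1],"yaw":-1.35},{"travel":[2.61,3.47,-2.5],"yaw":-1.35}]' --gripper 44

```text
time: 6.3
tool_pos: [0.5239, 0.0446, 0.281]
eef_rot: [0.003, 0.73, 0.683, 0.002]
ft_force: [0.6, -0.7, -0.9]
finger_gap: 0.519
grip_force: 0.0
```

>>> jog_arm --steps '[{"travel":[0,0,-1],"yaw":0},{"travel":[0,0,-2],"yaw":0},{"travel":[0,0,-3.2],"yaw":0},{"travel":[0,0,-4.2],"yaw":0},{"travel":[0,0,-4.2],"yaw":0}]'

```text
time: 6.8
tool_pos: [0.5177, 0.0439, 0.1703]
eef_rot: [-0.002, 0.731, 0.682, -0.003]
ft_force: [-1.3, 0.4, -0.2]
finger_gap: 0.513
grip_force: 0.0
```

>>> jog_arm --steps '[{"travel":[0,0,0],"yaw":0},{"travel":[0,0,0],"yaw":0}]'

```text
time: 7.0
tool_pos: [0.5223, 0.0439, 0.1757]
eef_rot: [0.001, 0.732, 0.682, 0.001]
ft_force: [0.2, 0.5, 0.2]
finger_gap: 0.52
grip_force: 0.0
```

Run:
```python
from rig import bot, read_camera
import cv2,numpy as np
a=read_camera("wrist")["pixels"][:,:,::-1];b=read_camera("scene")["pixels"][120:240,140:300,::-1]
out=np.vstack([cv2.resize(a,(400,300)),cv2.resize(b,(400,300),interpolation=cv2.INTER_CUBIC)])
cv2.imwrite("pics/g1.png",np.hstack([out[:300],out[300:]])); o=bot.get_obs();print(o["tool_pos"],o["eef_rot"],o["ft_force"],o["finger_gap"])
```

```text
[0.52221006 0.04401611 0.17568318] [0.00132664 0.73170118 0.68162311 0.00124799] [-0.73393408 -0.52747413  0.88467823] 0.5132398201323114
```

View pics/g1.png

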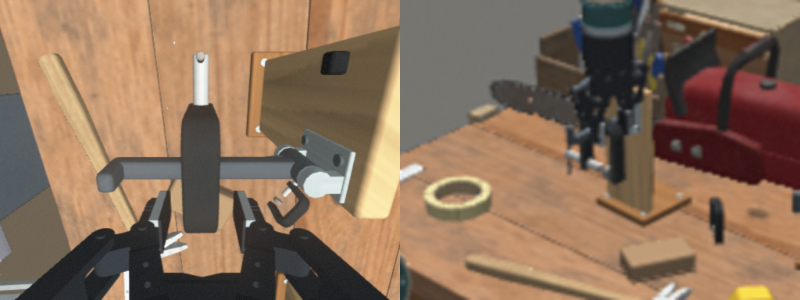

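The fingers straddle the clamp's back centrally beside arm 1: in the left panel the back is at (201,165) and the pads are at (165,215) and (237,215). I close and lift.

>>> jog_arm --steps '[{"travel":[0,0,0],"yaw":0},{"travel":[0,0,0],"yaw":0},{"travel":[0,0,0],"yaw":0},{"travel":[0,0,0],"yaw":0},{"travel":[0,0,0],"yaw":0}]' --gripper 10 --grip_force 100

```text
time: 7.6
tool_pos: [0.5213, 0.0441, 0.1749]
eef_rot: [0.001, 0.732, 0.682, 0.001]
ft_force: [-1.3, -0.7, 6.1]
finger_gap: 0.232
grip_force: 97.7
```

>>> jog_arm --steps '[{"travel":[0,0,0.2],"yaw":0},{"travel":[0,0,0.5],"yaw":0},{"travel":[0,0,0.8],"yaw":0},{"travel":[0,0,1.1],"yaw":0},{"travel":[0,0,1.1],"yaw":0}]'

```text
time: 8.1
tool_pos: [0.5216, 0.0441, 0.2024]
eef_rot: [0.001, 0.732, 0.681, 0.001]
ft_force: [1.3, -0.6, -6.1]
finger_gap: 0.238
grip_force: 98.0
```

Run:
```python
from rig import bot, read_camera
from h import *
c=read_camera("wrist"); pickle.dump(c,open("w4.pkl","wb")); o=bot.get_obs(); print(o["tool_pos"],o["eef_rot"],o["ft_force"],o["torque"],o["finger_gap"],o["grip_force"])
p=c["pixels"]; cv2.imwrite("pics/l1.png",np.hstack([cv2.resize(p[:,:,::-1],(400,300)),cv2.resize(read_camera("side")["pixels"][110:250,180:340,::-1],(400,300),interpolation=cv2.INTER_CUBIC)]))
# dark clamp mask: extents at rows
g=p.max(2)<60
for v in range(100,320,20):
    u=np.where(g[v,200:310])[0]; print(v,(u.min()+200,u.max()+200,len(u)) if len(u) else None)
```

```text
[0.52125839 0.04413594 0.20190266] [5.62804441e-04 7.31861297e-01 6.81453193e-01 5.19786194e-04] [-0.2290078   0.32811114 -7.47762402] [-0.14859039  0.02082088  0.03692623] 0.22979922064813768 98.03099243370525
100 None
120 None
140 (np.int64(248), np.int64(263), 5)
160 None
180 None
200 None
220 None
240 None
260 (np.int64(214), np.int64(304), 18)
280 (np.int64(207), np.int64(309), 31)
300 (np.int64(200), np.int64(309), 60)
```

>>> jog_arm --steps '[{"travel":[-0.6,0.04,0],"yaw":0},{"travel":[-1.4,0.1,0],"yaw":0},{"travel":[-2.2,0.15,0],"yaw":0},{"travel":[-3,0.2,0],"yaw":0},{"travel":[-3.6,0.24,0],"yaw":0}]'

```text
time: 8.7
tool_pos: [0.4276, 0.0504, 0.2004]
eef_rot: [-0.001, 0.732, 0.682, -0.001]
ft_force: [0.4, -0.4, -6.1]
finger_gap: 0.233
grip_force: 98.4
```

>>> jog_arm --steps '[{"travel":[0,-0.5,0],"yaw":0},{"travel":[0.1,-1.8,0],"yaw":0.1},{"travel":[0.3,-3.3,0],"yaw":0.2},{"travel":[0.5,-4.8,0],"yaw":0.3},{"travel":[0.6,-6.3,0],"yaw":0.4}]'

```text
time: 9.2
tool_pos: [0.446, -0.1092, 0.2015]
eef_rot: [0.001, 0.717, 0.697, 0.0]
ft_force: [0.5, 0.4, -6.5]
finger_gap: 0.235
grip_force: 98.5
```

>>> jog_arm --steps '[{"travel":[0.1,-1.5,0],"yaw":0},{"travel":[0.2,-3,0],"yaw":0},{"travel":[0.3,-4.5,0],"yaw":0},{"travel":[0.4,-6.2,0],"yaw":0},{"travel":[0.5,-7.3,0],"yaw":0}]'

```text
time: 9.7
tool_pos: [0.4582, -0.2935, 0.2013]
eef_rot: [0.001, 0.718, 0.696, -0.0]
ft_force: [0.1, 0.6, -6.8]
finger_gap: 0.232
grip_force: 98.6
```

>>> jog_arm --steps '[{"travel":[0.1,-0.9,0],"yaw":0},{"travel":[0.1,-0.95,0],"yaw":0},{"travel":[0.1,-0.95,0],"yaw":0},{"travel":[0.1,-0.95,0],"yaw":0}]'

```text
time: 10.1
tool_pos: [0.4602, -0.3128, 0.2008]
eef_rot: [-0.001, 0.717, 0.697, 0.0]
ft_force: [-0.3, 0.3, -5.9]
finger_gap: 0.232
grip_force: 98.6
```

Run:
```python
from rig import bot, read_camera
from h import *
d={n:read_camera(n) for n in ("wrist","scene","side")}; pickle.dump(d,open("c5.pkl","wb")); o=bot.get_obs(); print(o["tool_pos"],o["eef_rot"],o["ft_force"],o["torque"],o["finger_gap"],o["grip_force"])
up=lambda a,w,h:cv2.resize(a[:,:,::-1],(w,h),interpolation=cv2.INTER_CUBIC)
out=np.zeros((600,800,3),np.uint8)
out[:300,:400]=up(d["wrist"]["pixels"],400,300)
out[:300,400:]=up(d["side"]["pixels"][150:300,200:400],400,300)
out[300:,:400]=up(d["wrist"]["pixels"][140:290,180:380],400,300)
out[300:,400:]=up(d["scene"]["pixels"][130:280,210:410],400,300)
cv2.imwrite("pics/last.png",out)
```

```text
[ 0.46049313 -0.3126196   0.20111246] [-2.21466053e-04  7.17050992e-01  6.97020677e-01  3.11036962e-05] [ 0.26429258 -0.36913688 -7.54044353] [-0.16875164  0.01057446 -0.01907696] 0.23639681886045158 98.59920326976862
```

View pics/last.png

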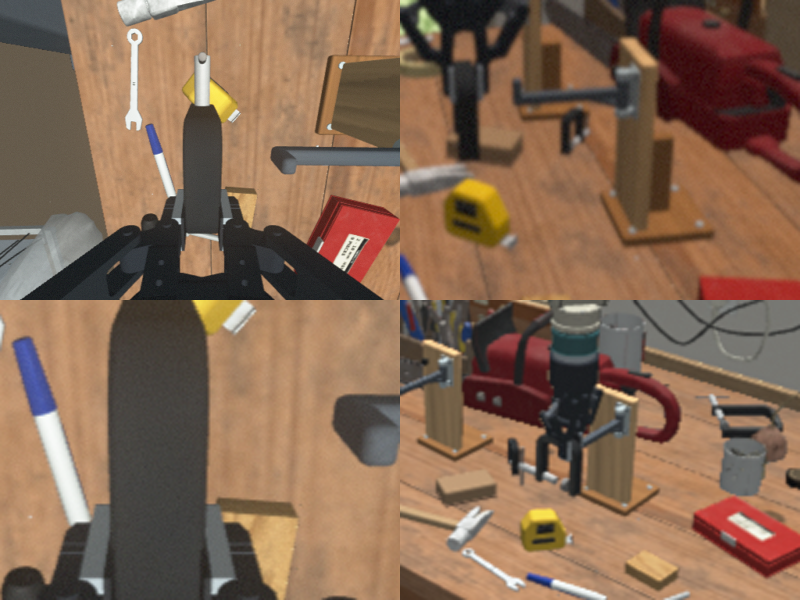

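The clamp is held level in the gripper with its back at (200,165) in the wrist panel. Arm 2 is straight out, with its tip at (283,160) and the bar running right along row 157. I locate the bar's edges by colour.

Run:
```python
from h import *
d=pickle.load(open("c5.pkl","rb")); W=d["wrist"]; p=W["pixels"].astype(int)
m=(abs(p[:,:,0]-p[:,:,2])<25)&(p.max(2)<125)&(p[:,:,2]>=p[:,:,0]-6)
for u in (390,405,420,440,460):
    v=np.where(m[150:240,u])[0]+150
    print(u,v.min(),v.max(),len(v),[p[k,u].tolist() for k in range(v.min(),v.max()+1,4)] if u in(420,) else "", onz(W,u,v.min(),.19),onz(W,u,v.max(),.19))
n,l,st,cen=cv2.connectedComponentsWithStats(m[150:240,300:480].astype(np.uint8))
print(st)
# clamp back edges (at z of TCP+0.027)
q=p.max(2)<90
for v in (150,180,210,230):
    u=np.where(q[v,220:300])[0]+220; print(v,u.min(),u.max(),onz(W,u.min(),v,.229),onz(W,u.max(),v,.229))
u=262
print("back +end", [ (v,p[v,u].tolist()) for v in range(120,150,3)])
```

```text
390 189 210 21  [ 0.5339 -0.2805  0.19  ] [ 0.5354 -0.2929  0.19  ]
405 188 210 23  [ 0.5421 -0.2801  0.19  ] [ 0.5438 -0.2931  0.19  ]
420 189 211 23 [[57, 56, 57], [85, 90, 93], [108, 116, 120], [110, 118, 121], [108, 112, 120], [102, 109, 113]] [ 0.5504 -0.2809  0.19  ] [ 0.5524 -0.294   0.19  ]
440 189 211 23  [ 0.5614 -0.2812  0.19  ] [ 0.5636 -0.2943  0.19  ]
460 189 211 23  [ 0.5724 -0.2816  0.19  ] [ 0.5749 -0.2946  0.19  ]
[[    0     0   180    90 13415]
 [   56    39     2     1     2]
 [   59    38   121    35  2782]
 [   57    49     1     1     1]]
150 238 279 [ 0.4544 -0.2502  0.229 ] [ 0.4704 -0.2506  0.229 ]
180 234 283 [ 0.4521 -0.2623  0.229 ] [ 0.472  -0.2629  0.229 ]
210 235 282 [ 0.4518 -0.2753  0.229 ] [ 0.4715 -0.2759  0.229 ]
230 235 282 [ 0.4513 -0.2845  0.229 ] [ 0.4715 -0.2851  0.229 ]
back +end [(120, [227, 229, 225]), (123, [230, 231, 226]), (126, [225, 226, 222]), (129, [226, 227, 222]), (132, [227, 228, 225]), (135, [181, 181, 175]), (138, [65, 59, 47]), (141, [64, 55, 44]), (144, [60, 54, 42]), (147, [64, 55, 40])]
```

>>> jog_arm --steps '[{"travel":[0.6,-0.03,0],"yaw":0},{"travel":[1.5,-0.05,0],"yaw":0},{"travel":[2.5,-0.06,0],"yaw":0},{"travel":[3.5,-0.08,0],"yaw":0},{"travel":[4.26,-0.08,0],"yaw":0}]'

```text
time: 10.75
tool_pos: [0.5698, -0.3151, 0.2012]
eef_rot: [0.001, 0.717, 0.697, 0.0]
ft_force: [0.1, 0.8, -6.2]
finger_gap: 0.235
grip_force: 98.8
```

>>> jog_arm --steps '[{"travel":[0,0,0],"yaw":0},{"travel":[0,0,-0.3],"yaw":0},{"travel":[0,0,-0.6],"yaw":0},{"travel":[0,0,-0.85],"yaw":0},{"travel":[0,0,-0.95],"yaw":0}]'

```text
time: 11.25
tool_pos: [0.5657, -0.315, 0.1758]
eef_rot: [-0.001, 0.718, 0.696, -0.0]
ft_force: [0.5, -0.4, -5.7]
finger_gap: 0.231
grip_force: 99.0
```

>>> jog_arm --steps '[{"travel":[0,0,0],"yaw":0},{"travel":[0,0,-0.05],"yaw":0},{"travel":[0,0,-0.05],"yaw":0}]'

```text
time: 11.55
tool_pos: [0.5672, -0.3158, 0.1765]
eef_rot: [0.0, 0.717, 0.697, 0.0]
ft_force: [-0.6, 0.1, -5.9]
finger_gap: 0.237
grip_force: 99.0
```

>>> jog_arm --steps '[{"travel":[0,0,-0.08],"yaw":0},{"travel":[0,0,-0.08],"yaw":0},{"travel":[0,0,-0.08],"yaw":0}]'

```text
time: 11.85
tool_pos: [0.5676, -0.316, 0.1753]
eef_rot: [0.001, 0.717, 0.697, 0.0]
ft_force: [-1.0, 1.4, -0.4]
finger_gap: 0.231
grip_force: 99.8
```

>>> jog_arm --steps '[{"travel":[0,0,-0.06],"yaw":0},{"travel":[0,0,-0.06],"yaw":0},{"travel":[0,0,-0.06],"yaw":0}]'

```text
time: 12.15
tool_pos: [0.5676, -0.316, 0.1751]
eef_rot: [0.001, 0.717, 0.697, 0.0]
ft_force: [-2.6, 0.6, 4.8]
finger_gap: 0.234
grip_force: 100.8
```

The clamp's weight is on arm 2. I ease off slightly, open, then rise.

>>> jog_arm --steps '[{"travel":[0,0,0.05],"yaw":0},{"travel":[0,0,0.05],"yaw":0}]'

```text
time: 12.35
tool_pos: [0.5676, -0.316, 0.1751]
eef_rot: [0.001, 0.717, 0.697, 0.0]
ft_force: [-2.5, 0.1, 3.0]
finger_gap: 0.237
grip_force: 100.5
```

>>> jog_arm --steps '[{"travel":[0,0,0],"yaw":0},{"travel":[0,0,0],"yaw":0},{"travel":[0,0,0],"yaw":0},{"travel":[0,0,0],"yaw":0}]' --gripper 44 --grip_force 30

```text
time: 12.75
tool_pos: [0.5673, -0.3155, 0.1737]
eef_rot: [-0.0, 0.717, 0.697, 0.0]
ft_force: [-0.5, 0.1, 1.3]
finger_gap: 0.513
grip_force: 0.0
```

>>> jog_arm --steps '[{"travel":[0,0,0.5],"yaw":0},{"travel":[0,0,1.3],"yaw":0},{"travel":[0,0,2.5],"yaw":0},{"travel":[0,0,4],"yaw":0},{"travel":[0,0,5.5],"yaw":0}]'

```text
time: 13.25
tool_pos: [0.567, -0.3154, 0.3135]
eef_rot: [0.0, 0.717, 0.697, 0.0]
ft_force: [0.0, -0.0, -0.2]
finger_gap: 0.513
grip_force: 0.0
```

Run:
```python
from rig import bot, read_camera
from h import *
bot.get_obs()
d={n:read_camera(n) for n in ("wrist","scene","side")}; pickle.dump(d,open("c6.pkl","wb")); o=bot.get_obs(); print(o["tool_pos"],o["eef_rot"],o["ft_force"])
W=d["wrist"];p=W["pixels"].astype(int)
bk=(p.max(2)<75)  # black clamp
# expected pixels of clamp back ends/centre and pads
for nm,X in dict(com=(.5665,-.2884,.202),plus=(.567,-.2555,.202),minus=(.5665,-.334,.202),tip=(.517,-.2865,.19),barin=(.61,-.29,.19)).items():
    q=proj(W,np.array(X));print(nm,q.round(1),p[min(383,int(q[1])),int(q[0])])
n,l,st,cen=cv2.connectedComponentsWithStats(bk.astype(np.uint8))
for i in range(1,n):
    if st[i,4]>300: print(st[i],cen[i].round(1))
```

```text
[ 0.56905444 -0.31684162  0.31670869] [0.00436655 0.71740817 0.69663884 0.00088433] [ 0.04286319  0.39228424 -0.54527979]
com [256.4 163.5] [65 61 56]
plus [255.7 125.4] [57 49 44]
minus [257.8 211.3] [174 135 101]
tip [202.9 160.2] [98 99 98]
barin [303.4 161.1] [103 109 112]
[485   0  27 104 853] [495.3  66.1]
[   0   38   58   32 1155] [26.2 54.2]
[ 227  120   50   86 1911] [258.6 162.6]
[135 237  18  55 791] [143.9 262.5]
[   19   245   493   139 31326] [277.8 340.5]
```

The clamp now hangs on arm 2. Its mask spans rows 120–206, with bar 2 visible on both sides and no load on the tool. Next is folding arm 1.

>>> jog_arm --steps '[{"travel":[-0.3,1.2,0],"yaw":1.4},{"travel":[-0.6,2.6,0],"yaw":2.8},{"travel":[-1,4.2,0],"yaw":4.2},{"travel":[-1.3,5.8,0],"yaw":5.6},{"travel":[-1.6,7.4,0],"yaw":7}]' --gripper 40

```text
time: 13.9
tool_pos: [0.526, -0.129, 0.3105]
eef_rot: [-0.001, 0.418, 0.909, 0.0]
ft_force: [0.5, 0.1, 0.4]
finger_gap: 0.466
grip_force: 0.0
```

>>> jog_arm --steps '[{"travel":[-0.3,1.7,0],"yaw":1.4},{"travel":[-0.6,3.4,0],"yaw":2.8},{"travel":[-1,5.1,0],"yaw":4.2},{"travel":[-1.3,6.8,0],"yaw":5.6},{"travel":[-1.54,8.1,0],"yaw":7}]'

```text
time: 14.4
tool_pos: [0.4871, 0.074, 0.3107]
eef_rot: [-0.001, 0.063, 0.998, 0.0]
ft_force: [0.1, -0.2, 0.0]
finger_gap: 0.47
grip_force: 0.0
```

>>> jog_arm --steps '[{"travel":[0,0,0],"yaw":0.6},{"travel":[0,0,0],"yaw":0.6},{"travel":[0,0,0],"yaw":0.6}]'

```text
time: 14.7
tool_pos: [0.4883, 0.0718, 0.3109]
eef_rot: [-0.001, 0.036, 0.999, -0.0]
ft_force: [-0.4, -0.1, -0.4]
finger_gap: 0.472
grip_force: 0.0
```

Run:
```python
from rig import bot, read_camera
from h import *
W=read_camera("wrist"); pickle.dump(W,open("w7.pkl","wb")); o=bot.get_obs(); print(o["tool_pos"],o["eef_rot"],o["ft_force"],o["finger_gap"])
p=W["pixels"].astype(int)
for nm,X in dict(tip=(.4707,.0738,.208),bar=(.515,.0708,.19),hinge=(.5854,.066,.19)).items():
    q=proj(W,np.array(X));print(nm,q.round(1),p[min(383,max(0,int(q[1]))),min(511,max(0,int(q[0])))])
m=(abs(p[:,:,0]-p[:,:,2])<25)&(p.max(2)<130)&(p.max(2)>70)&(p[:,:,2]>=p[:,:,0])
# bar: sample world x stations, find extent in y at z .19
for x in (.49,.51,.53,.55):
    ys=np.arange(.03,.12,.0005); q=[proj(W,np.array([x,y,.19])) for y in ys]
    h=[y for y,a in zip(ys,q) if 0<=a[1]<384 and 0<=a[0]<512 and m[int(a[1]),int(a[0])]]
    print(x,len(h),(round(min(h),4),round(max(h),4),round(float(np.median(h)),4)) if h else None)
```

```text
[0.48848272 0.07150662 0.31098739] [-4.27630455e-04  3.65978036e-02  9.99329982e-01 -6.37992916e-05] [-0.01763484 -0.06655006 -0.24936006] 0.4699775348773608
tip [261.  177.7] [ 98  99 103]
bar [260.9 216.9] [103 108 111]
hinge [260.9 278.6] [66 69 67]
0.49 19 (np.float64(0.069), np.float64(0.078), 0.0735)
0.51 20 (np.float64(0.0675), np.float64(0.077), 0.0723)
0.53 20 (np.float64(0.066), np.float64(0.0755), 0.0708)
0.55 28 (np.float64(0.0645), np.float64(0.115), 0.0713)
```

```bash
python3 - <<'E'
from h import *
d=pickle.load(open("c0.pkl","rb"))
print(tri(d["side"],(273.5,150),d["scene"],(177,155)), tri(d["side"],(290,170),d["scene"],(222,170)))
E
python3 arc.py .5854 .0665 .096 1.503 -.068 15 -.004
```

```text
(array([0.7429, 0.5444, 0.0447]), 0.0074) (array([0.7411, 0.2599, 0.051 ]), 0.0012)
[0.08 0.56] -1.0
[0.18 0.94] -2.0
[0.33 1.32] -3.0
[0.51 1.68] -4.0
[0.73 2.01] -5.0
[0.5079 0.1233]
[0.25 0.31] -1.0
[0.54 0.59] -2.0
[0.85 0.85] -3.0
[1.19 1.06] -4.0
[1.55 1.24] -5.0
[0.5467 0.1545]
[0.38 0.14] -1.0
[0.77 0.24] -2.0
[1.16 0.31] -3.0
[1.57 0.32] -4.0
[1.97 0.3 ] -5.0
[0.5959 0.162 ]
```

>>> jog_arm --steps '[{"travel":[0,0.04,-1],"yaw":0},{"travel":[0,0.04,-2.2],"yaw":0},{"travel":[0,0.04,-3.6],"yaw":0},{"travel":[0,0.04,-5],"yaw":0},{"travel":[0,0.04,-5.8],"yaw":0}]'

```text
time: 15.25
tool_pos: [0.4868, 0.0719, 0.1633]
eef_rot: [-0.002, 0.037, 0.999, -0.0]
ft_force: [-0.4, 0.2, 0.0]
finger_gap: 0.468
grip_force: 0.0
```

>>> jog_arm --steps '[{"travel":[0,0,0],"yaw":0},{"travel":[0,0,0],"yaw":0},{"travel":[0,0,0],"yaw":0}]' --gripper 20

```text
time: 15.55
tool_pos: [0.4902, 0.0726, 0.1681]
eef_rot: [0.001, 0.036, 0.999, 0.0]
ft_force: [0.5, 0.7, 0.4]
finger_gap: 0.237
grip_force: 0.0
```

>>> jog_arm --steps '[{"travel":[0.08,0.5,0],"yaw":-1},{"travel":[0.18,0.94,0],"yaw":-2},{"travel":[0.33,1.32,0],"yaw":-3},{"travel":[0.51,1.68,0],"yaw":-4},{"travel":[0.73,2.01,0],"yaw":-5}]'

```text
time: 16.05
tool_pos: [0.5077, 0.1232, 0.1683]
eef_rot: [0.001, 0.295, 0.955, -0.0]
ft_force: [-1.7, -1.2, 0.2]
finger_gap: 0.238
grip_force: 1.0
```

>>> jog_arm --steps '[{"travel":[0.25,0.31,0],"yaw":-1},{"travel":[0.54,0.59,0],"yaw":-2},{"travel":[0.85,0.85,0],"yaw":-3},{"travel":[1.19,1.06,0],"yaw":-4},{"travel":[1.55,1.24,0],"yaw":-5}]'

```text
time: 16.55
tool_pos: [0.546, 0.1547, 0.1681]
eef_rot: [0.0, 0.532, 0.847, 0.0]
ft_force: [-2.7, -0.3, 0.1]
finger_gap: 0.232
grip_force: 1.0
```

>>> jog_arm --steps '[{"travel":[0.38,0.14,0],"yaw":-1},{"travel":[0.77,0.24,0],"yaw":-2},{"travel":[1.16,0.31,0],"yaw":-3},{"travel":[1.5,0.32,0],"yaw":-4},{"travel":[1.85,0.3,0],"yaw":-5}]'

```text
time: 17.05
tool_pos: [0.5925, 0.1625, 0.1681]
eef_rot: [-0.0, 0.733, 0.68, 0.001]
ft_force: [-2.1, 1.6, 1.1]
finger_gap: 0.233
grip_force: 1.0
```

>>> jog_arm --steps '[{"travel":[0.1,0,0],"yaw":0},{"travel":[0.1,0,0],"yaw":0}]'

```text
time: 17.25
tool_pos: [0.5956, 0.1616, 0.1677]
eef_rot: [0.001, 0.731, 0.682, 0.001]
ft_force: [-0.1, -0.2, 0.2]
finger_gap: 0.233
grip_force: 0.0
```

>>> jog_arm --steps '[{"travel":[0.1,0,0],"yaw":0},{"travel":[0.1,0,0],"yaw":0}]'

```text
time: 17.45
tool_pos: [0.5967, 0.1616, 0.1669]
eef_rot: [0.0, 0.732, 0.682, -0.0]
ft_force: [-1.6, -0.2, 0.9]
finger_gap: 0.239
grip_force: 0.8
```

>>> jog_arm --steps '[{"travel":[0.1,0,0],"yaw":0},{"travel":[0.1,0,0],"yaw":0}]'

```text
time: 17.65
tool_pos: [0.5968, 0.1616, 0.1665]
eef_rot: [-0.002, 0.732, 0.682, -0.002]
ft_force: [-7.3, -0.3, 5.2]
finger_gap: 0.236
grip_force: 3.7
```

>>> jog_arm --steps '[{"travel":[0.1,0,0],"yaw":0},{"travel":[0.1,0,0],"yaw":0}]'

```text
time: 17.85
tool_pos: [0.5968, 0.1616, 0.1664]
eef_rot: [-0.003, 0.731, 0.682, -0.004]
ft_force: [-12.3, -0.2, 9.3]
finger_gap: 0.234
grip_force: 6.3
```

>>> jog_arm --steps '[{"travel":[-0.35,0,0],"yaw":0},{"travel":[-0.35,0,0],"yaw":0},{"travel":[-0.35,0,1],"yaw":0},{"travel":[-0.35,0,2.5],"yaw":0},{"travel":[-0.35,0,4.2],"yaw":0}]' --gripper 32

```text
time: 18.35
tool_pos: [0.5929, 0.1614, 0.2711]
eef_rot: [-0.0, 0.732, 0.681, -0.001]
ft_force: [2.0, 0.1, -1.0]
finger_gap: 0.373
grip_force: 0.0
```

>>> jog_arm --steps '[{"travel":[-1,-0.7,1],"yaw":0},{"travel":[-2.5,-2,2],"yaw":0},{"travel":[-4,-3.5,2],"yaw":0},{"travel":[-5,-5,2],"yaw":0},{"travel":[-5.5,-6,2],"yaw":0}]'

```text
time: 18.85
tool_pos: [0.4542, 0.01, 0.3223]
eef_rot: [0.001, 0.732, 0.681, 0.0]
ft_force: [0.8, -0.3, 0.2]
finger_gap: 0.373
grip_force: 0.0
```

>>> jog_arm --steps '[{"travel":[0,0,0],"yaw":0},{"travel":[0,0,0],"yaw":0}]'

```text
time: 19.05
tool_pos: [0.4562, 0.0111, 0.3219]
eef_rot: [0.001, 0.732, 0.681, 0.001]
ft_force: [-0.7, -0.3, 0.7]
finger_gap: 0.375
grip_force: 0.0
```

Run:
```python
from rig import bot, read_camera
from h import *
d={n:read_camera(n) for n in ("wrist","side","scene")}; pickle.dump(d,open("c8.pkl","wb")); W=d["wrist"];o=bot.get_obs(); print(o["tool_pos"],o["ft_force"],o["time"])
p=W["pixels"].astype(int)
m=(abs(p[:,:,0]-p[:,:,2])<25)&(p.max(2)<135)&(p.max(2)>60)&(p[:,:,2]>=p[:,:,0]-3)
for y in (.09,.11,.13,.145,.16):
    xs=np.arange(.5,.66,.0005); h=[]
    for x in xs:
        a=proj(W,np.array([x,y,.19]))
        if 0<=a[1]<384 and 0<=a[0]<512 and m[int(a[1]),int(a[0])]: h.append(x)
    print(y,len(h),(round(min(h),4),round(max(h),4),round(float(np.median(h)),4)) if h else proj(W,np.array([.59,y,.19])).round())
# clamp on stand 2: side-view dark comps near projected positions
for n in ("side","scene"):
    c=d[n];g=(c["pixels"].max(2)<60).astype(np.uint8); N,l,st,ce=cv2.connectedComponentsWithStats(g)
    q=proj(c,np.array([.567,-.2884,.196])); print(n,"expect back",q.round(1), "leg",proj(c,np.array([.567,-.262,.15])).round(1))
    for i in range(1,N):
        if st[i,4]>80 and abs(ce[i]-q).max()<60: print(st[i],ce[i].round(1))
```

```text
[0.45647477 0.01219405 0.32139522] [-0.32377716 -0.59820522  0.26710201] 19.2
0.09 23 (np.float64(0.582), np.float64(0.593), 0.5875)
0.11 24 (np.float64(0.583), np.float64(0.5945), 0.5887)
0.13 24 (np.float64(0.5845), np.float64(0.596), 0.5902)
0.145 21 (np.float64(0.586), np.float64(0.596), 0.591)
0.16 0 [409.  -2.]
side expect back [280.6 192.2] leg [277.6 206.8]
[ 257  120  159  121 5210] [332.7 179.8]
scene expect back [306.6 194.2] leg [299.4 203.9]
[246 132  22  35 333] [255.  147.1]
[267 135  25  37 215] [277.4 150.9]
[242 170  44  23 453] [263.9 180.9]
[298 191  23  30 267] [310.7 203.8]
```

Run:
```python
from h import *
for f in ("c6.pkl","c5.pkl"):
    W=pickle.load(open(f,"rb"))["wrist"]; p=W["pixels"].astype(int)
    m=(abs(p[:,:,0]-p[:,:,2])<25)&(p.max(2)<140)&(p.max(2)>80)&(p[:,:,2]>=p[:,:,0])
    for x in (.53,.54,.545,.565,.59,.6,.61):
        h=[]
        for y in np.arange(-.32,-.26,.0005):
            a=proj(W,np.array([x,y,.19])).astype(int)
            if 0<=a[1]<384 and 0<=a[0]<512 and m[a[1],a[0]]: h.append(y)
        print(f,x,len(h),np.round([min(h),max(h),np.median(h)],4) if h else None)
c2,c8=[pickle.load(open(f,"rb"))["side"]["pixels"].astype(int) for f in ("c2.pkl","c8.pkl")]
# hook-2 tip patch shift between before and after, side view (tip ~ (258.5,195))
t=c2[180:212,250:266].astype(np.uint8); r=cv2.matchTemplate(c8[172:220,242:274].astype(np.uint8),t,cv2.TM_CCOEFF_NORMED); print(cv2.minMaxLoc(r))
```

```text
c6.pkl 0.53 21 [-0.293 -0.283 -0.288]
c6.pkl 0.54 21 [-0.2935 -0.2835 -0.2885]
c6.pkl 0.545 21 [-0.2935 -0.2835 -0.2885]
c6.pkl 0.565 0 None
c6.pkl 0.59 20 [-0.2955 -0.286  -0.2907]
c6.pkl 0.6 21 [-0.296 -0.286 -0.291]
c6.pkl 0.61 21 [-0.2965 -0.2865 -0.2915]
c5.pkl 0.53 22 [-0.293  -0.2825 -0.2877]
c5.pkl 0.54 23 [-0.2935 -0.2825 -0.288 ]
c5.pkl 0.545 21 [-0.2935 -0.2835 -0.2885]
c5.pkl 0.565 22 [-0.2945 -0.284  -0.2892]
c5.pkl 0.59 22 [-0.2955 -0.285  -0.2902]
c5.pkl 0.6 30 [-0.2965 -0.279  -0.2892]
c5.pkl 0.61 0 None
(0.15329591929912567, 0.9957513809204102, (0, 12), (8, 8))
```

Arm 2 has not moved and the clamp hangs on it. Arm 1 is flat against its board, and the robot is clear, so I hand in.

```bash
python3 -c "
from rig import finish_job
print(finish_job())"
```

```text
the job is handed in; nothing more can be done
None
```

The job is handed in at about 19 s: by the last measurements hook 2 is at its end stop with the clamp hanging on it by its back, and hook 1 is folded flat against its board; no verdict came back.

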